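# Key a slicing disc onto its drive pin and press it home

## Task

The food processor's slicing disc sits loose and high on its spindle because the notch in its rim is away from the red drive pin. With the gripper closed, push the disc's upright orange peg sideways with a fingertip, turning the disc until the notch is over the pin, then press straight down on the white hub in the middle until the disc is fully home and level, and take the hand away. Do not grip, straddle or lift anything, and leave the jars, tin, lime and box where they stand.

Things in the scene. Friction and masses are not known exactly. Their poses are not given: they have to be found in the camera images.
- processor: low white food processor motor unit, 190 x 210 mm, its flat round grey deck 40 mm above the worktop; fixed. Origin: centre of its underside; z up. The spindle stands on its z axis and the red pin lies toward its -x side. Its front, with a black dial, faces -x.
- pin_top (a point): top of the red drive pin, fixed on the deck 78 mm from the spindle axis; 12 mm across, 16 mm tall, bevelled over its top 3.5 mm to 5 mm across. As seen from above, its outer part shows beyond the disc's rim (radius 80 mm) while the disc is high.
- slicing_disc: loose steel disc, 160 mm across, 8 mm thick, 0.25 kg; origin: centre of its underside, z up. It turns freely either way on the spindle (1 mm of play all round). Its rim notch lies toward its -x, with the orange peg on the same radius, just inside it. Its underside is 58 mm above the worktop at the start and 46 mm when home (18 and 6 mm above the deck).
- notch (a point): centre line of the notch at the level of the disc's underside, 78 mm from the disc's axis; the notch is open at the rim, 18 mm wide, 14 mm deep radially, and the orange peg stands right behind it. When it is keyed, this point lies straight under or over the pin's axis (3 mm of clearance each side).
- finger_peg (a point): upright orange peg on the disc, to be pushed sideways: 18 mm across, its axis 56 mm from the disc's axis, in line with the notch; it rises 34 mm from the disc's upper face. This point is on its axis half-way up: 17 mm below its top, 17 mm above the disc's upper face.
- hub_top (a point): centre of the flat top of the white hub in the middle of the disc, to be pressed: 52 mm across, its top is 30 mm above the disc's upper face and 38 mm above the disc's underside; 96 mm above the worktop at the start and 84 mm when home.
- carrier (a joint): how far the grey ring under the disc has slid down, m: 0 high (start), 0.012 home against its stop. It is held by friction: it carries the disc without sinking, slides under a push of about 6 N on the hub and stays where it is left. With the notch elsewhere the pin stops the disc after 2 mm.
- spice_jar_a: spice jar with a green cap that has a pale patch on top, 46 mm across, 106 mm tall, standing beside the motor unit; loose, to be left alone; origin: centre of its underside
- small_tin: green and gold food tin, 57 mm across, 72 mm tall, standing behind the motor unit; loose, to be left alone; origin: centre of its underside
- spice_jar_b: spice jar with a green cap, 46 mm across, 106 mm tall, at the left; loose, to be left alone; origin: centre of its underside
- lime: green lime, about 50 mm, at the left; loose, to be left alone; origin: centre of its underside
- nut_jar: glass jar with a yellow lid, 65 mm across, 87 mm tall, at the left; loose, to be left alone; origin: centre of its underside
- tea_box: black tea box, 64 x 129 x 74 mm, at the left; loose, to be left alone; origin: centre of its underside
Things that resemble listed ones, but are neither listed nor needed, are in the scene too. There is more than one size of the slicing_disc; the job needs the smaller.

How it is judged (in metres and radians):
On the way, in this order (a step that is already met when the one before it is completed fails the run):
1. the disc is turned until its notch is over the pin (horizontal distance between notch and pin_top below 0.006 m), for 0.1 s.
2. the disc is pressed home over the pin (horizontal distance between notch and pin_top below 0.0055 m and value of joint carrier above 0.0095 m and z of slicing_disc in the frame of processor below 0.049 m and angle between slicing_disc's own z axis and vertical below 0.035 rad), for 0.2 s.
At the end, for the whole second after the job is handed in: The notch is over the pin (within 5.5 mm of its axis), the carrier ring is at least 9.5 mm down of 12, the disc's underside is no more than 9 mm above the deck, the disc is level within 0.035 rad and at rest (all of step 2 and linear speed of slicing_disc below 0.01 m/s and angular speed of slicing_disc below 0.1 rad/s); the robot touches nothing.
It fails at once if the disc is lifted (more than 9 mm above its starting height) (z of hub_top in the frame of processor above 0.105 m).
It fails at once if the peg is gripped or straddled between the fingers (horizontal distance between the grasp point and finger_peg below 0.009 m and z of the grasp point in the frame of slicing_disc below 0.05 m and contact force between the fingers and slicing_disc above 0.5 N).
It fails at once if the hub is gripped between the fingers (horizontal distance between the grasp point and hub_top below 0.012 m and z of the grasp point in the frame of slicing_disc below 0.042 m and contact force between the fingers and slicing_disc above 0.5 N).
It fails at once if a jar, the tin, the lime or the box is moved more than 30 mm (distance of any of spice_jar_a, small_tin, spice_jar_b, lime, nut_jar, tea_box from where it was at the start of the episode above 0.03 m).
It also fails if it takes over 45 s, if anything falls off the work surface, if the arm or the gripper's body presses on something with over 40 N, if the wrist force passes 120 N, or if a joint passes its speed limit or range.

## Robot

A 6-joint arm with a two-finger parallel gripper is mounted at the origin on a cart in front of the work surface, level with it; the furniture and walls round the work are solid. World frame = base frame: x ahead of the robot, y to its left, z up, the work surface at z = 0. Lengths are in m, angles in degrees, forces in N, time in s.
With the tool pointing down it reaches from about 0.3 to 0.75 m from the base axis. Payload 8.5 kg.
Tool frame: the origin (TCP) lies between the finger pads; the fingertips stand env.finger_overhang ahead of it and the grasp point (between the pads) lies 2 mm behind it (env.finger_overhang is the distance from the TCP to the fingertips, in m); z points along the fingers, y is the line along which they close (so a half turn about z gives the same grasp; the last joint's range is limited). The gripper opens to 85 mm and grips with 20 to 120 N. Pads are 22 mm wide; open, the fingers measure 114 mm over their backs; the gripper's body (76 mm by 85 mm) begins 54 mm behind the grasp point. The pads swing forward as they close: fully open they stand 13 mm farther back than shut.
Start: joints at [-78.971, 21.807, 74.336, -0, 83.858, -12.336], TCP at [0.218, -0.505, 0.248] pointing down, gripper open.
Joint ranges: [-178.18, 178.18], [-50.72, 133.34], [12.68, 142.11], [-81.47, 261.47], [9.98, 163.14], [-165.26, 165.26]. Speed limits (degrees/s): [136.94, 136.94, 180, 180, 180, 180].

## Interface

Orientations are given as a 3x3 rotation matrix whose columns are the frame's x, y, z axes.
In Python, from rig import env gives the robot as it stands. The module is installed in compiled form; this text tells all that it offers.
- The arm moves only by the tool jog_arm, never from a script. Its arguments are lists of equal length, an entry for each row: "hand": the finger opening in m, from 0 to 0.0854; "travel": the shift along the world's x, y, z in m, a list of three; "yaw": the turn about the world's z in rad. A call has exactly 5 rows; each row shifts and turns the commanded pose from where the row before left it; what a row does not reach is not made up. A row lasts 1/8 s, in which the tool goes at most 62.5 mm and 10.7 degrees, less where a joint would pass 70% of its speed; a pose out of reach is approached as far as the arm can. A call is refused whole if a number of a shift passes 0.0625 or a number of a turn 0.188, either way. A call with a gripper value outside its range is refused whole. The fingers move at their own pace and stop on an object; "grip_force" is the grip in N (left out, the last holds). Time passes only in rows, so rows that do not move let the fingers close, or fill a call up. It gives the time, the measured TCP pose, the force, the opening and the grip force at its end, in the units of the state.
- env.observe(): the state, without advancing time (a new reading comes with each control period).
- env.get_image(name): name is "scene" or "top" or "wrist"; returns the picture (420x560x3 uint8, red, green, blue); there is no depth.
- env.calibration(name): a dict with "fx", "fy", "cx", "cy" (pixels), "position" and "rotation" of the camera in the world; the wrist camera has in their place "hand_eye" (4x4, takes a point from camera to tool coordinates, whose origin is the TCP and whose axes are the flange's). Camera axes: x right, y down, z forward; pixel columns grow to the right and rows downward; lengths in m; the calibration is good to about 2 mm. A picture is of the moment at which its call begins: read the wrist's pose just before it. calibration takes no time and is no camera call.
- env.close_job(): hands the job in; it is judged then, once.
The state is a dict: "time_s": time; "q": joint angles; "qvel": joint speeds; "joint_efforts": joint torques, N m; "position": TCP position; "tool_rot": TCP orientation; "ft_force": force on the tool from outside, world axes, zero at the start; "wrist_torque": the same for the moment, N m; "grip_width": finger opening in m; "gripper_force": force on a finger pad.
Only numpy, scipy, OpenCV 4.12 (cv2) and the standard library are available. Lean on these libraries where they do the work, as an engineer would, in place of code of your own. Each camera call takes 0.05 s, during which the arm holds its last target. There are 200 camera calls.

## Working session

There is one attempt and no reset: what is moved stays moved. The work goes in short steps, Python scripts to look and compute and a tool call to move; the robot and the scene stay as the last step left them, time stands still between calls to the robot, and variables do not carry over. Pictures are saved under pics/ and viewed, at most 10 in all, crops included, and the job is handed in when it is done.

Besides the shell and the picture viewer there is one more tool, called after "Call:" as name([rows], argument=value, ...), one row to a line, values as JSON. jog_arm: Moves the arm, as the interface text tells. Its arguments: {"type":"object","properties":{"hand":{"type":"array"},"travel":{"type":"array"},"yaw":{"type":"array"},"grip_force":{"type":"number"}},"required":["hand","travel","yaw"]}

```bash
mkdir -p pics
cat > h.py <<'E'
from rig import env
import numpy as np, cv2
def cam(n):
    c=env.calibration(n)
    if 'hand_eye' in c:
        s=env.observe(); T=np.eye(4);T[:3,:3]=s['tool_rot'];T[:3,3]=s['position'];M=T@np.array(c['hand_eye']);R,p=M[:3,:3],M[:3,3]
    else: R,p=np.array(c['rotation']),np.array(c['position'])
    return c,R,p
def grab(n,f):
    k=cam(n); im=env.get_image(n)[:,:,::-1].copy(); cv2.imwrite('pics/'+f,im); return im,k
def ray(k,u,v,z):
    c,R,p=k; d=R@np.array([(u-c['cx'])/c['fx'],(v-c['cy'])/c['fy'],1]); return p+d*(z-p[2])/d[2]
def proj(k,P):
    c,R,p=k; q=R.T@(np.array(P)-p); return q[0]/q[2]*c['fx']+c['cx'],q[1]/q[2]*c['fy']+c['cy']
E
python3 - <<'E'
from h import *
a,k=grab('top','top.png');b,k2=grab('scene','scene.png')
print(k[0],k2[2],env.finger_overhang,env.observe()['time_s'])
E
```

```text
{'fx': 505.18858615958555, 'fy': 505.18858615958555, 'cx': 278.99082400585525, 'cy': 213.30073262246046, 'position': array([0.43995586, 0.11048431, 1.34594696]), 'rotation': array([[-0.00182873, -0.9984955 ,  0.05480325],
       [-0.9998    ,  0.00291704,  0.01978517],
       [-0.01991527, -0.05475611, -0.99830113]])} [-0.21172703  0.50982124  1.10729658] 0.017 0.1
```

View pics/top.png

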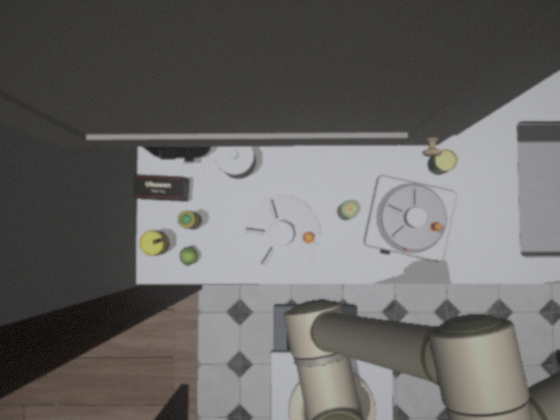

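View pics/scene.png

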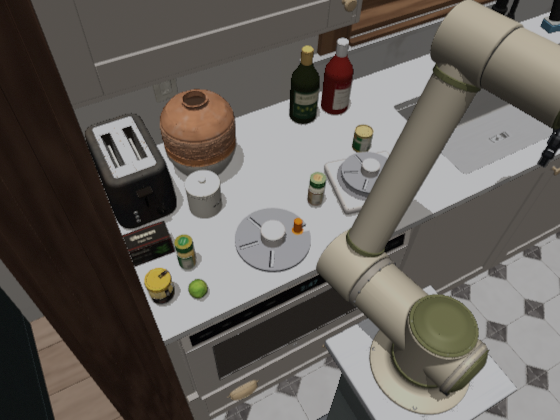

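The top view shows two discs. The large one at (283,233) has its orange peg at (308,237) and lies on the worktop. The small one at (415,216) has its peg at (436,227) and sits on the white motor unit, whose dial is at (385,252). I choose the small one and check it in a close crop. Jar_a is at (349,210) and the tin at (445,160).

Run:
```python
from h import *
im=cv2.imread('pics/top.png');k=cam('top')
c=im[160:280,340:480]; cv2.imwrite('pics/crop.png',cv2.resize(c,None,fx=5,fy=5,interpolation=cv2.INTER_CUBIC))
print('hub',ray(k,415.5,216.5,.096),'peg',ray(k,436,227,.1))
hsv=cv2.cvtColor(im,cv2.COLOR_BGR2HSV)
m=((hsv[...,0]<14)|(hsv[...,0]>172))&(hsv[...,1]>90)&(hsv[...,2]>50);m[:160]=0;m[280:]=0;m[:,:340]=0;m[:,480:]=0
n,l,s,ce=cv2.connectedComponentsWithStats(m.astype('uint8'))
print(s[1:],ce[1:])
```

```text
hub [ 0.49969487 -0.20119232  0.096     ] peg [ 0.47359298 -0.24976756  0.1       ]
[[431 223   8   7  32]
 [440 225   1   1   1]] [[434.3125 225.75  ]
 [440.     225.    ]]
```

View pics/crop.png

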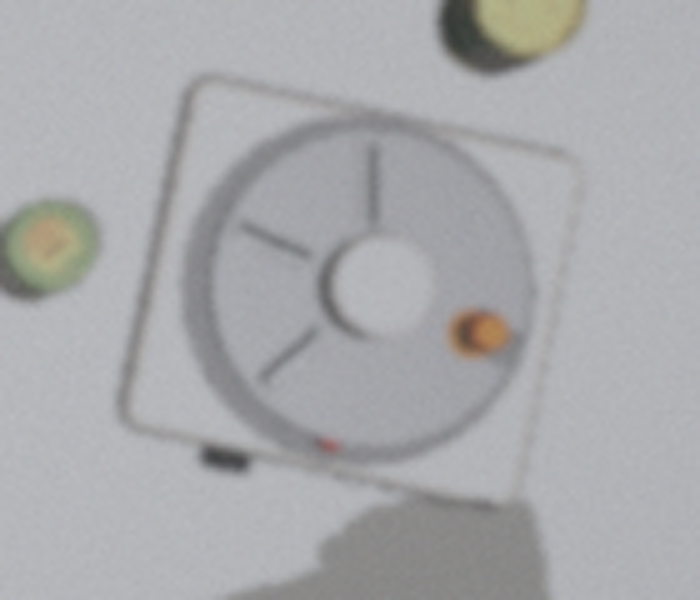

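The crop shows the small disc on the motor unit. The hub top is at crop (383,286), the peg top at (490,333), the notch just beyond the peg at (515,345), and the red pin at (329,445).

Run:
```python
from h import *
k=cam('top');f=lambda u,v,z:ray(k,340+u/5-.4,160+v/5-.4,z)
h=f(383,286,.096);p=f(490,333,.1);q=f(329,445,.056);j=f(50,245,.106);t=f(527,10,.072)
for n,x in zip(('hub','peg','pin','jar','tin'),(h,p,q,j,t)):
  d=(x-h)[:2];print(n,x.round(4),np.hypot(*d).round(4),np.degrees(np.arctan2(d[1],d[0])).round(1))
s=env.observe();print(np.round(s['tool_rot'],3),s['grip_width'],s['position'],env.calibration('wrist')['hand_eye'])
```

```text
hub [ 0.499  -0.2029  0.096 ] 0.0 0.0
peg [ 0.4755 -0.2537  0.1   ] 0.0559 -114.7
pin [ 0.4202 -0.1843  0.056 ] 0.0809 166.7
jar [ 0.5191 -0.0382  0.106 ] 0.1659 83.0
tin [ 0.6393 -0.2835  0.072 ] 0.1619 -29.9
[[ 0.918  0.397 -0.   ]
 [ 0.397 -0.918  0.001]
 [ 0.    -0.001 -1.   ]] 0.08542365432144298 [ 0.21806636 -0.50468523  0.24778109] [[-5.84647243e-04 -9.58605236e-01 -2.84737878e-01  7.22000337e-02]
 [ 9.99999820e-01 -5.23109335e-04 -2.92169736e-04 -3.85605422e-04]
 [ 1.31126397e-04 -2.84737997e-01  9.58605370e-01 -1.26151757e-01]
 [ 0.00000000e+00  0.00000000e+00  0.00000000e+00  1.00000000e+00]]
```

Call:
jog_arm([
  [0.0288,0.0237,0],
  [0.0288,0.0237,0],
  [0.0288,0.0237,0],
  [0.0288,0.0237,0],
  [0.0288,0.0237,0],
], hand=[0,0,0,0,0], yaw=[0.0733,0.0733,0.0733,0.0733,0.0733])

```text
time_s: 0.72
position: [0.3629, -0.3854, 0.248]
tool_rot: [[0.713, 0.701, -0.0], [0.701, -0.713, 0.001], [0.0, -0.001, -1.0]]
ft_force: [0.6, -0.4, -0.1]
grip_width: 0.0
gripper_force: 0.0
```

Call:
jog_arm([
  [0.0288,0.0237,-0.01],
  [0.0288,0.0237,-0.01],
  [0.0288,0.0237,-0.01],
  [0.0288,0.0237,-0.01],
  [0.0284,0.0237,-0.01],
], hand=[0,0,0,0,0], yaw=[0.0733,0.0733,0.0733,0.0733,0.0733])

```text
time_s: 1.35
position: [0.5065, -0.2669, 0.1977]
tool_rot: [[0.415, 0.91, -0.001], [0.91, -0.415, 0.0], [0.0, -0.001, -1.0]]
ft_force: [-0.9, -1.1, 0.0]
grip_width: 0.0004
gripper_force: 0.0
```

Call:
jog_arm([
  [0,0,-0.01],
  [0,0,-0.01],
  [0,0,-0.01],
  [0,0,0],
  [0,0,0],
], hand=[0,0,0,0,0], yaw=[0,0,0,0,0])

```text
time_s: 1.98
position: [0.5056, -0.2683, 0.1686]
tool_rot: [[0.418, 0.909, 0.0], [0.909, -0.418, -0.0], [-0.0, 0.001, -1.0]]
ft_force: [-0.4, -0.2, -0.7]
grip_width: 0.0003
gripper_force: 0.0
```

Run:
```python
from h import *
im,k=grab('wrist','w1.png')
s=env.observe();print(s['time_s'],s['position'],np.round(s['tool_rot'],3),np.round(s['q'],1),s['grip_width'])
for n,P in dict(hub=(.499,-.2029,.096),peg=(.4755,-.2537,.1),pin=(.4231,-.1849,.056)).items(): print(n,np.round(proj(k,P)))
```

```text
2.025 [ 0.50567634 -0.26826999  0.16877651] [[ 0.417  0.909  0.001]
 [ 0.909 -0.417 -0.001]
 [-0.     0.001 -1.   ]] [-39.8  27.9  78.1  -0.   74.  -15.1] -7.725190001509256e-06
hub [221. 132.]
peg [224. 233.]
pin [114. 151.]
```

View pics/w1.png

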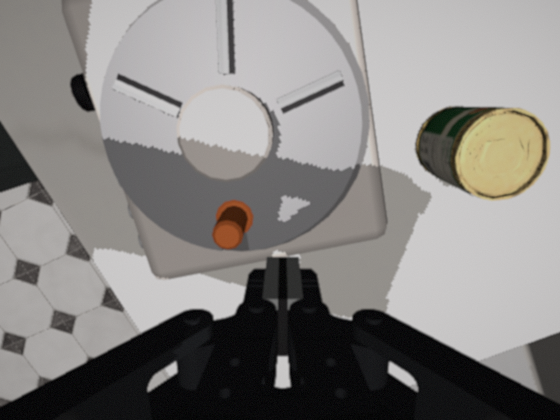

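The wrist view agrees with the top view to about 2 mm: the hub is at (225,133), the peg top at (229,234) and the fingertips at (283,260). The tip is clear of the peg, so I descend beside it.

Call:
jog_arm([
  [0,0,-0.02],
  [0,0,-0.02],
  [0,0,-0.02],
  [0,0,-0.014],
  [0,0,0],
], hand=[0,0,0,0,0], yaw=[0,0,0,0,0])

```text
time_s: 2.65
position: [0.5055, -0.2678, 0.0938]
tool_rot: [[0.417, 0.909, -0.001], [0.909, -0.417, 0.001], [0.0, -0.001, -1.0]]
ft_force: [0.0, 0.7, -0.3]
grip_width: 0.0002
gripper_force: 0.0
```

Call:
jog_arm([
  [-0.0036,0.0017,0],
  [-0.0036,0.0017,0],
  [-0.0036,0.0017,0],
  [0,0,0],
  [0,0,0],
], hand=[0,0,0,0,0], yaw=[0,0,0,0,0])

```text
time_s: 3.28
position: [0.4948, -0.2627, 0.0944]
tool_rot: [[0.417, 0.909, -0.0], [0.909, -0.417, 0.0], [0.0, -0.0, -1.0]]
ft_force: [-0.5, -0.1, -0.1]
grip_width: -0.0002
gripper_force: 0.1
```

Run:
```python
from h import *
im,k=grab('wrist','w2.png')
s=env.observe();print(s['time_s'],s['position'],s['ft_force'])
```

```text
3.325 [ 0.49485509 -0.26273838  0.09428552] [0.21852056 0.3259903  0.38821133]
```

View pics/w2.png

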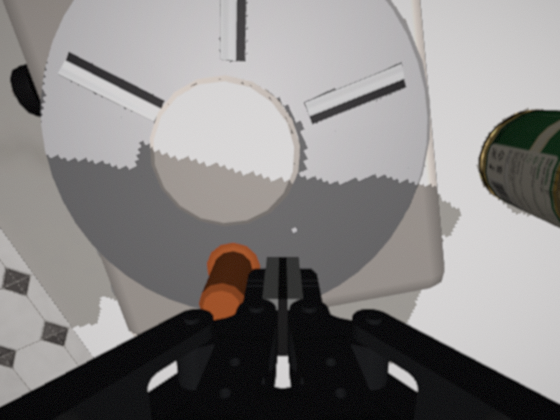

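The peg's near edge at (240,300) is almost touching the finger at (247,290). I start the arc clockwise about the hub.

Call:
jog_arm([
  [-0.0062,0.0008,0],
  [-0.0061,0.0014,0],
  [-0.006,0.0021,0],
  [-0.0057,0.0026,0],
  [-0.0054,0.0033,0],
], hand=[0,0,0,0,0], yaw=[-0.105,-0.105,-0.105,-0.105,-0.105])

```text
time_s: 3.95
position: [0.4657, -0.2527, 0.0944]
tool_rot: [[0.818, 0.575, 0.001], [0.575, -0.818, -0.0], [0.0, 0.001, -1.0]]
ft_force: [2.1, -0.1, 0.7]
grip_width: 0.0001
gripper_force: 0.7
```

Call:
jog_arm([
  [-0.005,0.0037,0],
  [-0.0046,0.0043,0],
  [-0.0041,0.0048,0],
  [-0.0036,0.0051,0],
  [0,0,0],
], hand=[0,0,0,0,0], yaw=[-0.105,-0.105,-0.105,-0.105,0])

```text
time_s: 4.58
position: [0.4481, -0.2345, 0.0943]
tool_rot: [[0.981, 0.196, -0.0], [0.196, -0.981, 0.0], [-0.0, -0.0, -1.0]]
ft_force: [0.4, -0.4, -0.1]
grip_width: -0.0001
gripper_force: 0.0
```

Run:
```python
from h import *
im,k=grab('wrist','w3.png')
t,kt=grab('top','top3.png'); 
s=env.observe();print(s['time_s'],s['position'],s['ft_force'])
big=np.vstack([im[:,:], ]);c=cv2.resize(t[180:270,360:480],(560,420),interpolation=cv2.INTER_CUBIC)
cv2.imwrite('pics/m3.png',cv2.resize(np.hstack([im,c]),(800,300)))
```

```text
4.675 [ 0.44826068 -0.23472974  0.09428994] [ 0.2847331 -0.0298241  0.1947677]
```

View pics/m3.png

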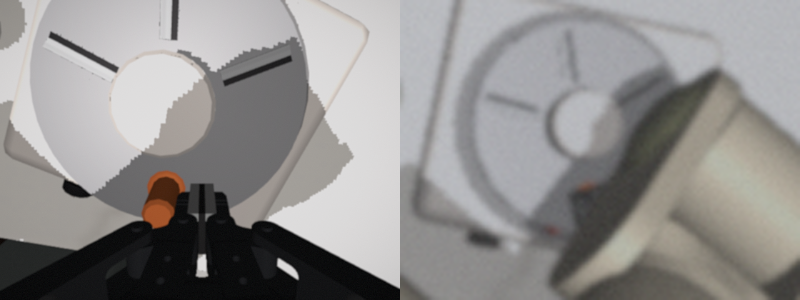

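The peg top is at about (221,302) in full wrist pixels, with the finger against it, and the hub is at (227,144). The pin is still to come, at (550,230) in the right pane. I now measure the angles numerically.

```bash
cat >> h.py <<'E'
def pegang(im,k,C=None):
    hsv=cv2.cvtColor(im,cv2.COLOR_BGR2HSV);m=((hsv[...,0]<20)&(hsv[...,1]>130)).astype('uint8')
    V=hsv[...,2]; top=(m>0)&(V>150)
    n,l,s,ce=cv2.connectedComponentsWithStats(m);i=1+np.argmax(s[1:,4]);print('orange box',s[i])
    return s[i]
E
python3 - <<'E'
from h import *
im=cv2.imread('pics/w3.png');k=cam('wrist');pegang(im,k)
hsv=cv2.cvtColor(im,cv2.COLOR_BGR2HSV)
for v in range(245,318,8): print(v,[(int(a[0]),int(a[1]),int(a[2])) for a in hsv[v,205:250:6]])
for n,(u,v,z) in dict(hub=(227,144,.096),peg=(221,302,.1)).items(): print(n,ray(k,u,v,z).round(4))
C=np.array([.499,-.203])
p=ray(k,221,302,.1)[:2]-C; print(np.hypot(*p),np.degrees(np.arctan2(p[1],p[0])))
E
```

```text
orange box [ 199  239   60   82 3296]
245 [(150, 2, 108), (170, 7, 108), (11, 190, 153), (10, 189, 166), (10, 182, 172), (10, 182, 172), (10, 184, 169), (10, 182, 157)]
253 [(90, 2, 108), (10, 191, 156), (10, 190, 130), (11, 198, 72), (11, 196, 73), (11, 199, 73), (11, 204, 70), (11, 185, 167)]
261 [(7, 47, 115), (10, 188, 157), (12, 211, 69), (11, 202, 72), (11, 196, 73), (10, 196, 73), (10, 207, 69), (11, 198, 67)]
269 [(173, 10, 107), (11, 191, 68), (10, 198, 72), (10, 196, 73), (11, 196, 73), (10, 194, 71), (11, 197, 70), (10, 196, 65)]
277 [(6, 27, 94), (11, 194, 71), (11, 208, 71), (10, 189, 77), (10, 195, 72), (11, 208, 70), (11, 203, 68), (12, 188, 53)]
285 [(10, 191, 120), (10, 190, 133), (10, 192, 137), (11, 194, 138), (10, 192, 137), (10, 189, 136), (11, 193, 66), (165, 41, 25)]
293 [(10, 187, 154), (10, 190, 164), (10, 187, 166), (11, 191, 163), (10, 187, 165), (10, 189, 151), (10, 195, 136), (90, 78, 13)]
301 [(10, 188, 164), (10, 187, 165), (10, 189, 165), (10, 187, 166), (10, 190, 165), (10, 187, 165), (10, 190, 126), (105, 78, 13)]
309 [(10, 190, 130), (10, 187, 165), (10, 188, 164), (10, 187, 165), (10, 187, 165), (10, 188, 149), (90, 17, 15), (0, 0, 11)]
317 [(120, 16, 16), (160, 55, 14), (10, 191, 159), (10, 190, 137), (8, 175, 51), (90, 20, 13), (0, 16, 16), (68, 85, 12)]
hub [ 0.5015 -0.2046  0.096 ]
peg [ 0.444  -0.2119  0.1   ]
0.05575330629917894 -170.79247281565767
```

Call:
jog_arm([
  [-0.003,0.0055,0],
  [-0.0025,0.0058,0],
  [-0.0012,0.004,0],
  [0,0,0],
  [0,0,0],
], hand=[0,0,0,0,0], yaw=[-0.105,-0.105,-0.07,0,0])

```text
time_s: 5.3
position: [0.4415, -0.2195, 0.0942]
tool_rot: [[0.997, -0.082, -0.0], [-0.082, -0.997, 0.0], [-0.0, -0.0, -1.0]]
ft_force: [1.4, -0.9, -0.2]
grip_width: 0.0001
gripper_force: 0.0
```

Run:
```python
from h import *
im,k=grab('wrist','w4.png')
t,kt=grab('top','top4.png'); 
s=env.observe();print(s['time_s'],s['position'],s['ft_force']);pegang(im,k)
c=cv2.resize(t[200:270,370:463],(560,420),interpolation=cv2.INTER_CUBIC)
cv2.imwrite('pics/m4.png',cv2.resize(np.hstack([im,c]),(800,300)))
```

```text
5.4 [ 0.44149439 -0.219447    0.09422251] [-0.88133751  0.24665352  0.18598045]
orange box [ 199  238   61   82 3350]
```

View pics/m4.png

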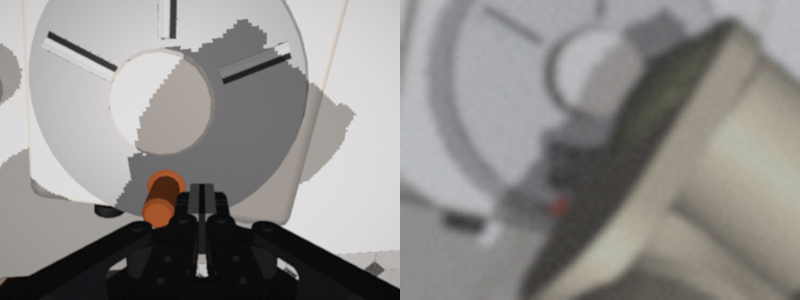

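The peg sits against the finger as before, and the pin is in the right pane at (558,207). I back off, rise and look straight down at the notch and pin from close by.

Call:
jog_arm([
  [0.002,-0.015,0],
  [0,0,0.04],
  [0,0,0.02],
  [-0.036,0.012,0],
  [-0.036,0.012,0],
], hand=[0,0,0,0,0], yaw=[0,0,0,0,0])

```text
time_s: 6.02
position: [0.3709, -0.211, 0.1545]
tool_rot: [[0.997, -0.084, 0.0], [-0.084, -0.997, -0.001], [0.001, 0.001, -1.0]]
ft_force: [-0.5, -1.7, -0.0]
grip_width: 0.0003
gripper_force: 0.0
```

Call:
jog_arm([
  [0,0.015,0],
  [0,0,0],
  [0,0,0],
  [0,0,0],
  [0,0,0],
], hand=[0,0,0,0,0], yaw=[0,0,0,0,0])

```text
time_s: 6.65
position: [0.3718, -0.1957, 0.1542]
tool_rot: [[0.996, -0.084, -0.0], [-0.084, -0.996, 0.0], [-0.0, -0.0, -1.0]]
ft_force: [0.5, 0.1, -0.3]
grip_width: 0.0002
gripper_force: 0.0
```

Run:
```python
from h import *
im,k=grab('wrist','w5.png')
s=env.observe();print(s['time_s'],s['position'],s['ft_force']);pegang(im,k)
hsv=cv2.cvtColor(im,cv2.COLOR_BGR2HSV);m=(((hsv[...,0]<6)|(hsv[...,0]>170))&(hsv[...,1]>120)&(hsv[...,2]>60)).astype('uint8')
n,l,st,ce=cv2.connectedComponentsWithStats(m);print([(st[i],ce[i]) for i in range(1,n) if st[i,4]>30])
```

```text
6.7 [ 0.37169456 -0.19557219  0.15422767] [ 0.27227303 -0.01515409 -0.1678802 ]
orange box [ 253   78   42   45 1478]
[(array([257, 127,  16,  19, 246], dtype=int32), array([264.32113821, 136.21544715]))]
```

View pics/w5.png

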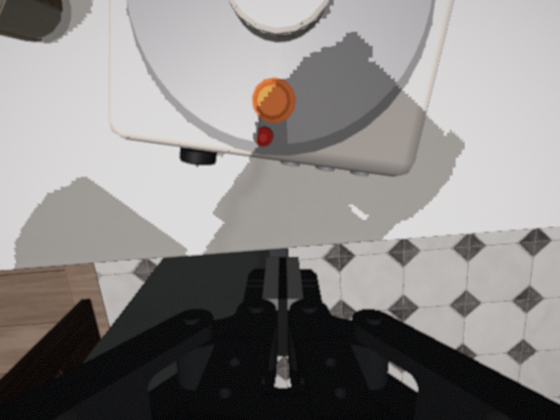

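The peg top is at (274,100) and the red pin at (264,136), seen inside the notch but left of its centre, so a few degrees of turning remain.

Run:
```python
from h import *
im=cv2.imread('pics/w5.png');k=cam('wrist');print(k[0]['fx'],k[2])
hsv=cv2.cvtColor(im,cv2.COLOR_BGR2HSV)
m=((hsv[...,0]<20)&(hsv[...,1]>130)).astype('uint8');m[124:]=0
(cu,cv_),r=cv2.minEnclosingCircle(np.argwhere(m)[:,::-1].astype(np.float32));print(cu,cv_,r)
peg=ray(k,274,99.5,.1);pegb=ray(k,cu,cv_,.1)
pin=ray(k,264.5,136,.056);print('peg',peg,pegb,'pin',pin)
# hub lower arc: white; rim circle fit from edges between columns
for C in ((.499,-.203),(.5005,-.204),(.5015,-.2046)):
  C=np.array(C);f=lambda p:((np.hypot(*(p[:2]-C))).round(4),np.degrees(np.arctan2(*(p[:2]-C)[::-1]))%360)
  print(C,f(peg),f(pegb),f(pin))
for v in range(115,160,4): print(v,' '.join('%3d/%3d'%(hsv[v,u,2],hsv[v,u,1]) for u in range(244,296,4)))
```

```text
364.81790515597737 [ 0.44352086 -0.20143959  0.28037324]
273.56451416015625 100.1451644897461 22.30048942565918
peg [ 0.44441343 -0.19753017  0.1       ] [ 0.4441394  -0.19729796  0.1       ] pin [ 0.42403892 -0.1889173   0.056     ]
[ 0.499 -0.203] (np.float64(0.0549), np.float64(174.27779954026317)) (np.float64(0.0552), np.float64(174.06616317796855)) (np.float64(0.0763), np.float64(169.36004276106212))
[ 0.5005 -0.204 ] (np.float64(0.0565), np.float64(173.41977017908457)) (np.float64(0.0568), np.float64(173.21860055923483)) (np.float64(0.0779), np.float64(168.8411085340508))
[ 0.5015 -0.2046] (np.float64(0.0575), np.float64(172.94021064131277)) (np.float64(0.0578), np.float64(172.74523435630792)) (np.float64(0.079), np.float64(168.5546555321457))
115 216/  4 215/  2 216/  4 213/ 17 140/197 123/189 138/190 154/184 139/185 127/189 153/190 150/173 116/  2
119 218/  5 216/  4 215/  2 215/  4  88/ 49 139/169 145/188 135/191 148/191 153/190 138/157 117/ 17 115/  2
123 217/  5 217/  4 217/  2 113/  5  83/  6  89/  0 100/ 43 105/ 66 108/ 83  93/ 19  88/  6 116/  4 116/  2
127 216/  2 217/
[... 255 characters left out ...]
/202 102/160  90/  6  91/  6  90/  8 113/  2 116/  4
139 190/  4 209/  5 202/  4 116/ 77 137/197 144/195 113/205 107/119  89/  0  88/  3  91/  6 111/  2 116/  4
143 168/  6 166/  5 166/  3 139/ 42 105/202 107/207 109/192  90/ 11  88/  6  90/  6  89/  3 103/  2 101/  3
147 166/  5 168/  6 167/  5 141/  5  90/ 20  93/ 36  88/  3  90/  6  90/  8  89/  6  90/  3  89/  3  90/  3
151 211/ 17 194/ 12 153/  8  88/  6  88/  0  90/  3  87/  3  88/  6  89/  6  90/  3  90/  6  90/  8  89/  3
155 158/ 11 154/ 18 102/ 18 102/ 20 108/ 17 106/ 17 110/ 16 109/ 16 107/ 14 109/ 16 106/ 14 104/ 12 115/ 18
159 220/  1 205/  4 154/ 17 149/ 15 142/ 16 134/ 15 124/ 19 108/ 17  99/ 15  94/ 16 102/ 20 109/ 16 114/ 20
```

Call:
jog_arm([
  [0,-0.015,0],
  [0.036,-0.012,0],
  [0.036,-0.012,0],
  [0,0,0],
  [0,0,-0.03],
], hand=[0,0,0,0,0], yaw=[0,0,0,0,0])

```text
time_s: 7.32
position: [0.444, -0.2355, 0.1251]
tool_rot: [[0.996, -0.084, 0.003], [-0.084, -0.996, -0.003], [0.003, 0.002, -1.0]]
ft_force: [-0.6, -0.1, -0.3]
grip_width: -0.0003
gripper_force: 0.0
```

Call:
jog_arm([
  [0,0,-0.03],
  [-0.002,0.01,0],
  [0,0.005,0],
  [-0.0005,0.0023,0],
  [-0.0005,0.0023,0],
], hand=[0,0,0,0,0], yaw=[0,0,0,-0.04,-0.04])

```text
time_s: 7.95
position: [0.4408, -0.2149, 0.0957]
tool_rot: [[0.986, -0.164, 0.002], [-0.164, -0.986, -0.002], [0.002, 0.002, -1.0]]
ft_force: [-0.2, -1.6, -0.7]
grip_width: 0.0001
gripper_force: 0.6
```

Call:
jog_arm([
  [0,0,0],
  [0.002,-0.015,0],
  [0,0,0.03],
  [0,0,0.03],
  [-0.036,0.012,0],
], hand=[0,0,0,0,0], yaw=[0,0,0,0,0])

```text
time_s: 8.57
position: [0.4082, -0.2201, 0.1565]
tool_rot: [[0.987, -0.163, 0.005], [-0.162, -0.987, -0.005], [0.006, 0.004, -1.0]]
ft_force: [-0.5, -0.2, -0.6]
grip_width: -0.0001
gripper_force: 0.0
```

Call:
jog_arm([
  [-0.036,0.012,0],
  [0,0.015,0],
  [0,0,0],
  [0,0,0],
  [0,0,0],
], hand=[0,0,0,0,0], yaw=[0,0.08,0,0,0])

```text
time_s: 9.2
position: [0.3708, -0.1915, 0.1543]
tool_rot: [[0.996, -0.085, 0.0], [-0.085, -0.996, -0.0], [0.0, 0.0, -1.0]]
ft_force: [-0.1, -0.1, -0.2]
grip_width: -0.0
gripper_force: 0.0
```

Run:
```python
from h import *
im,k=grab('wrist','w6.png')
s=env.observe();print(s['time_s'],s['position'],s['ft_force'])
hsv=cv2.cvtColor(im,cv2.COLOR_BGR2HSV)
b=pegang(im,k)
m=(((hsv[...,0]<6)|(hsv[...,0]>170))&(hsv[...,1]>120)&(hsv[...,2]>60)).astype('uint8')
n,l,st,ce=cv2.connectedComponentsWithStats(m);i=1+np.argmax(st[1:,4]);print(st[i],ce[i])
C=np.array([.5005,-.204])
for p in (ray(k,b[0]+b[2]/2,b[1]+21.5,.1),ray(k,*ce[i],.056)):
  d=p[:2]-C;print(p,np.hypot(*d),np.degrees(np.arctan2(d[1],d[0]))%360)
cv2.imwrite('pics/c6.png',cv2.resize(im[60:180,180:360],None,fx=4,fy=4,interpolation=cv2.INTER_CUBIC))
```

```text
9.25 [ 0.37075859 -0.19129265  0.15424823] [-0.06897089 -0.54334785 -0.79801684]
orange box [ 252   75   43   45 1493]
[261 125  18  19 280] [269.82142857 134.12857143]
[ 0.44493984 -0.19337873  0.1       ] 0.05656626940746614 169.1775109337163
[ 0.42403588 -0.18818537  0.056     ] 0.07808241660720552 168.3146031236621
```

View pics/c6.png

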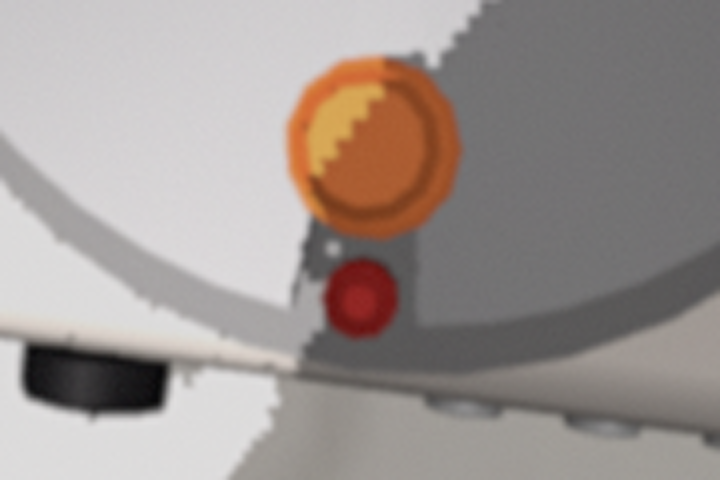

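The pin is at crop (361,298), centred in the notch, which spans 298 to 416. I now go over the hub and press.

Call:
jog_arm([
  [0.035,-0.0035,0],
  [0.035,-0.003,0],
  [0.035,-0.003,0],
  [0.025,-0.003,0],
  [0,0,0],
], hand=[0,0,0,0,0], yaw=[0,0,0,0,0])

```text
time_s: 9.88
position: [0.5015, -0.2035, 0.1537]
tool_rot: [[0.997, -0.083, -0.0], [-0.083, -0.997, 0.0], [-0.0, -0.0, -1.0]]
ft_force: [0.2, -0.1, -0.6]
grip_width: 0.0002
gripper_force: 0.0
```

Call:
jog_arm([
  [0,0,-0.015],
  [0,0,-0.015],
  [0,0,-0.005],
  [0,0,-0.003],
  [0,0,-0.002],
], hand=[0,0,0,0,0], yaw=[0,0,0,0,0])

```text
time_s: 10.5
position: [0.5006, -0.2034, 0.1145]
tool_rot: [[0.996, -0.084, 0.0], [-0.084, -0.996, -0.0], [0.0, 0.0, -1.0]]
ft_force: [0.1, 0.7, 0.6]
grip_width: -0.0001
gripper_force: 0.0
```

Call:
jog_arm([
  [0,0,-0.002],
  [0,0,-0.002],
  [0,0,-0.002],
  [0,0,-0.002],
  [0,0,0],
], hand=[0,0,0,0,0], yaw=[0,0,0,0,0])

```text
time_s: 11.12
position: [0.5006, -0.2034, 0.1067]
tool_rot: [[0.996, -0.084, 0.001], [-0.084, -0.996, -0.0], [0.001, 0.0, -1.0]]
ft_force: [-1.2, 0.0, 3.6]
grip_width: -0.0006
gripper_force: 1.9
```

The hub has sunk past the 2 mm block with only 4 N, so the disc is keyed. I press on.

Call:
jog_arm([
  [0,0,-0.002],
  [0,0,-0.002],
  [0,0,-0.002],
  [0,0,0],
  [0,0,0],
], hand=[0,0,0,0,0], yaw=[0,0,0,0,0])

```text
time_s: 11.75
position: [0.5006, -0.2034, 0.101]
tool_rot: [[0.996, -0.084, 0.001], [-0.084, -0.996, -0.001], [0.001, 0.001, -1.0]]
ft_force: [-2.1, 1.3, 6.3]
grip_width: -0.0004
gripper_force: 3.5
```

Call:
jog_arm([
  [0,0,-0.001],
  [0,0,0],
  [0,0,0],
  [0,0,0],
  [0,0,0],
], hand=[0,0,0,0,0], yaw=[0,0,0,0,0])

```text
time_s: 12.38
position: [0.5007, -0.2034, 0.1009]
tool_rot: [[0.996, -0.084, 0.001], [-0.084, -0.996, -0.001], [0.001, 0.001, -1.0]]
ft_force: [-5.0, 2.1, 15.4]
grip_width: -0.0003
gripper_force: 7.9
```

The arm stops at z 0.101 and the force rises to 15 N, so the disc is home. I retreat straight up, back off and take one check look.

Call:
jog_arm([
  [0,0,0.005],
  [0,0,0.02],
  [0,0,0.03],
  [-0.05,0.01,0.01],
  [-0.05,0.005,0],
], hand=[0,0,0,0,0], yaw=[0,0,0,0,0])

```text
time_s: 13.0
position: [0.3996, -0.188, 0.1648]
tool_rot: [[0.997, -0.083, 0.001], [-0.083, -0.997, -0.001], [0.001, 0.001, -1.0]]
ft_force: [-0.4, -1.1, 0.6]
grip_width: 0.0002
gripper_force: 0.0
```

Call:
jog_arm([
  [-0.03,0,0],
  [0,0,0],
  [0,0,0],
  [0,0,0],
  [0,0,0],
], hand=[0,0,0,0,0], yaw=[0,0,0,0,0])

```text
time_s: 13.62
position: [0.371, -0.1883, 0.1642]
tool_rot: [[0.997, -0.084, -0.0], [-0.084, -0.997, 0.0], [-0.0, -0.0, -1.0]]
ft_force: [-0.3, 0.7, 0.2]
grip_width: -0.0001
gripper_force: 0.0
```

Run:
```python
from h import *
im,k=grab('wrist','w7.png')
s=env.observe();print(s['time_s'],s['position'],s['ft_force'])
cv2.imwrite('pics/c7.png',cv2.resize(im[0:200,100:460],None,fx=2,fy=2,interpolation=cv2.INTER_CUBIC))
```

```text
13.675 [ 0.37088744 -0.18826182  0.16415908] [ 1.68892649  0.96176107 -0.44691031]
```

View pics/c7.png

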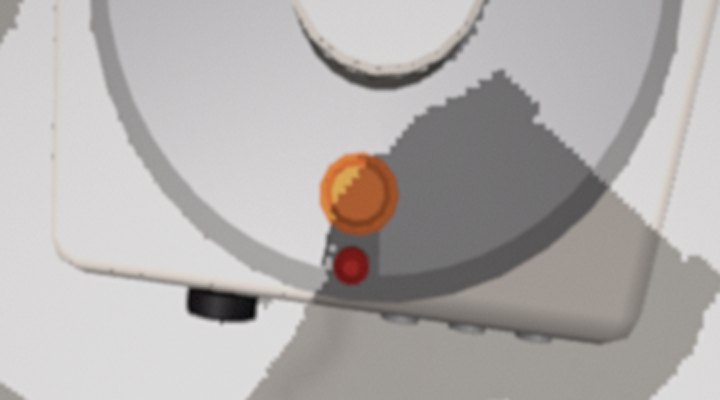

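The pin at crop (351,265) sits in the notch, the disc is low and level, and the hand is clear. I hand the job in.

```bash
python3 -c "
from rig import env
print(env.close_job())"
```

```text
the job is handed in; nothing more can be done
None
```

The disc was turned until its notch was over the pin and pressed fully home, the hand was taken clear, and the job was handed in at about 14 s; the hand-in call gave no verdict.

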